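Sell the piece at the back of the souvenir display

ROBOT

A 6-joint arm with a two-finger parallel gripper is mounted at the origin on the work surface. World frame = base frame: x ahead of the robot, y to its left, z up, the work surface at z = 0. Lengths are in m, angles in rad, forces in N, time in s.
With the tool pointing down it reaches from about 0.2 to 0.875 m from the base axis. Payload 3.4 kg.
Tool frame: the origin (TCP) lies at the very end of the fingers, on their centre line; the grasp point (between the pads) lies 19 mm behind it; z points along the fingers, y is the line along which they close (so a half turn about z gives the same grasp; the last joint's range is limited). The gripper opens to 94 mm and grips with 3 to 60 N. Pads are 16 mm wide; open, the fingers measure 119 mm over their backs; the gripper's body (75 mm by 177 mm) begins 78 mm behind the grasp point.
Start: joints at [-1.236, 0.276, 1.505, -0, 1.361, -0.121], TCP at [0.253, -0.516, 0.205] pointing down, gripper open.
Joint ranges: [-2.89, 2.89], [-0.75, 2.08], [0.22, 2.7], [-1.18, 4.32], [0.11, 2.71], [-2.7, 2.7]. Speed limits (rad/s): [2.57, 2.57, 3.14, 3.14, 3.14, 3.14].

INTERFACE

Orientations are given as a unit quaternion [w, x, y, z].
In Python, from cell import readout, viewer, ctrl gives the robot as it stands. The module is installed in compiled form; this text tells all that it offers.
- The arm moves only by the tool drive_tool, never from a script. Its argument "moves" is a list that holds one entry, the list of rows, each a list of 5 numbers: the shift along the world's x, y, z in mm, then the turn about the world's z in rad, then the gripper's target within -1 to 1 (shut at 1, half-way at 0, fully open at -1). In form: [[[dx, dy, dz, turn, grip], ...]]. A call has 1 to 5 rows; each row shifts and turns the commanded pose from where the row before left it; what a row does not reach is not made up. A row lasts 1/8 s, in which the tool goes at most 62.5 mm and 10.7 degrees, less where a joint would pass 70% of its speed; a pose out of reach is approached as far as the arm can. A call with a gripper value outside its range is refused whole. The fingers move at their own pace and stop on an object; "squeeze" is the grip in N (left out, the last holds). Time passes only in rows, so rows that do not move let the fingers close. It gives the time, the measured TCP pose, the force, the opening and the grip force at its end, in the units of the state.
- readout.get_obs(): the state, without advancing time (a new reading comes with each control period).
- viewer.get_image(name): name is "scene" or "side" or "wrist"; returns the picture (420x560x3 uint8, blue, green, red); there is no depth.
- viewer.calibration(name): a dict with "K" (3x3 intrinsics, pixels), "pose" (4x4, takes a point from camera to world coordinates). Camera axes: x right, y down, z forward; pixel columns grow to the right and rows downward; lengths in m; the calibration is good to about 2 mm. A picture is of the moment at which its call begins: read the wrist's pose just before it. calibration takes no time and is no camera call; for the wrist camera it gives the pose at the moment of the call.
- ctrl.close_job(): hands the job in; it is judged then, once.
The state is a dict: "time_s": time; "qpos": joint angles; "qvel": joint speeds; "joint_torque": joint torques, N m; "ee_pos": TCP position; "ee_rot": TCP orientation; "force": force on the tool from outside, world axes, zero at the start; "torque": the same for the moment, N m; "finger_gap": finger opening in m; "grasp_force": force on a finger pad.
Only numpy, scipy, OpenCV 4.12 (cv2) and the standard library are available. Lean on these libraries where they do the work, as an engineer would, in place of code of your own. Each camera call takes 0.05 s, during which the arm holds its last target. There are 200 camera calls.

TASK

A customer wants the low round trinket box that stands boxed in on the display board. First clear the lighthouse, the tumbler and the tall square caddy off to the rubber mat, leaving the trinket box where it is; with all three standing on the mat, lift the trinket box out and stand it in the wooden counter tray. Then put the other three back upright, each on the very spot where it stood at the start; set everything down gently without dropping it, never tip anything over, and leave the bell and the bowl alone.

Things in the scene. Friction and masses are not known exactly. Their poses are not given: they have to be found in the camera images.
- lighthouse: White ceramic lighthouse figurine, loose, about 0.2-0.4 kg, stands upright: round foot 60 mm across and 14 mm high, straight round shaft 46 mm across from 16 to 92 mm high, grey pointed roof up to 115 mm. Origin: centre of its underside; z up.
- tumbler: Steel insulated tumbler with flat black lid, loose, about 0.2-0.4 kg: straight cylinder 62 mm across, 112 mm high. Origin: centre of its underside; z up.
- caddy: Tall square wooden tea caddy, plywood with dark wood lid, one solid piece, loose, about 0.15-0.3 kg: 50 x 50 mm, 105 mm high; x and y axes square to its faces. Origin: centre of its underside; z up.
- trinket: The wanted piece: low round trinket box, white with brass lid (one solid piece), loose, 0.12-0.25 kg: straight cylinder 60 mm across, 44 mm high, small button to 48 mm. On the board's middle pad; the three tall goods stand 70 mm from it (centre to centre), one in front (board -x) and one on either side (board +y, -y); which is where varies. Origin: centre of its underside; z up.
- board: Wooden display board, fixed, top at z = 12 mm: spans -115 to +75 mm along its x, -125 to +125 mm along its y; a rim on its far (+x) edge is 8 mm wide, its top at z = 22 mm. Four flush grey felt pads 68 mm across: middle (0,0), and (-70,0), (0,70), (0,-70) mm; each thing starts within 3 mm of a pad's centre. Origin: underside, below the middle pad; x points away from the robot.
- mat: Black rubber mat, fixed on the table, at the left or right of the board: 300 mm along its x, 140 mm along its y, 4 mm thick (top at z = 4 mm). The side area, with room for three goods in a row along its x. Origin: centre of its underside.
- tray: Shallow dark wooden counter tray, fixed on the table, on the other side from the mat: 170 x 170 mm outside, walls 6 mm thick and 18 mm high, inner floor 6 mm above the table. Origin: centre of its underside.
- bell: Bystander: steel counter bell, 84 mm across, 50 mm high, just beyond the tray. Origin: centre of its underside. Not to be moved.
- bowl: Bystander: blue ceramic bowl, 96 mm across, 38 mm high, just beyond the board. Origin: centre of its underside. Not to be moved.

How it is judged:
On the way, in this order (a step that is already met when the one before it is completed fails the run):
1. lighthouse, tumbler and caddy all stand released on the mat (centres over it), the trinket box still in its place (moved less than 30 mm) (x of lighthouse in the frame of mat between -0.15 and 0.15 m and y of lighthouse in the frame of mat between -0.07 and 0.07 m and z of each of lighthouse, tumbler, caddy in the frame of mat below 0.012 m and angle between each of lighthouse, tumbler, caddy's own z axis and vertical below 0.12 rad and linear speed of each of lighthouse, tumbler, caddy below 0.03 m/s and contact force between each of lighthouse, tumbler, caddy and the fingers below 0.1 N and x of tumbler in the frame of mat between -0.15 and 0.15 m and y of tumbler in the frame of mat between -0.07 and 0.07 m and x of caddy in the frame of mat between -0.15 and 0.15 m and y of caddy in the frame of mat between -0.07 and 0.07 m and distance of trinket from where it was at the start of the episode below 0.03 m), for 0.2 s.
2. the trinket box stands released in the tray while the other three still stand on the mat (x of lighthouse in the frame of mat between -0.15 and 0.15 m and y of lighthouse in the frame of mat between -0.07 and 0.07 m and z of each of lighthouse, tumbler, caddy in the frame of mat below 0.012 m and angle between each of lighthouse, tumbler, caddy, trinket's own z axis and vertical below 0.12 rad and linear speed of each of lighthouse, tumbler, caddy, trinket below 0.03 m/s and contact force between each of lighthouse, tumbler, caddy, trinket and the fingers below 0.1 N and x of tumbler in the frame of mat between -0.15 and 0.15 m and y of tumbler in the frame of mat between -0.07 and 0.07 m and x of caddy in the frame of mat between -0.15 and 0.15 m and y of caddy in the frame of mat between -0.07 and 0.07 m and x of trinket in the frame of tray between -0.055 and 0.055 m and y of trinket in the frame of tray between -0.055 and 0.055 m and z of trinket in the frame of tray below 0.014 m), for 0.2 s.
At the end, for the whole second after the job is handed in: Lighthouse, tumbler and caddy each stand upright (within 7 degrees), released and at rest within 15 mm of where they stood at the start; the trinket box stands upright on the tray's floor, released and at rest (distance of each of lighthouse, tumbler, caddy from where it was at the start of the episode below 0.015 m and angle between each of lighthouse, tumbler, caddy, trinket's own z axis and vertical below 0.12 rad and linear speed of each of lighthouse, tumbler, caddy, trinket below 0.03 m/s and contact force between each of lighthouse, tumbler, caddy, trinket and the fingers below 0.1 N and x of trinket in the frame of tray between -0.055 and 0.055 m and y of trinket in the frame of tray between -0.055 and 0.055 m and z of trinket in the frame of tray below 0.014 m); the robot touches nothing.
It fails at once if the bell or the bowl is shifted by more than 25 mm (distance of any of bell, bowl from where it was at the start of the episode above 0.025 m).
It fails at once if one of the four goods is tipped by more than 40 degrees (angle between any of lighthouse, tumbler, caddy, trinket's own z axis and vertical above 0.7 rad).
It fails at once if one of the four goods is let fall (moving faster than 0.7 m/s out of the fingers, as after a drop of more than 25 mm) ((linear speed of lighthouse above 0.7 m/s and contact force between lighthouse and the fingers below 0.1 N) or (linear speed of tumbler above 0.7 m/s and contact force between tumbler and the fingers below 0.1 N) or (linear speed of caddy above 0.7 m/s and contact force between caddy and the fingers below 0.1 N) or (linear speed of trinket above 0.7 m/s and contact force between trinket and the fingers below 0.1 N)).
It also fails if it takes over 144 s, if anything falls off the work surface, if the arm or the gripper's body presses on something with over 40 N, if the wrist force passes 120 N, or if a joint passes its speed limit or range.

## Working session

There is one attempt and no reset: what is moved stays moved. The work goes in short steps, Python scripts to look and compute and a tool call to move; the robot and the scene stay as the last step left them, time stands still between calls to the robot, and variables do not carry over. Pictures are saved under pics/ and viewed, at most 14 in all, crops included, and the job is handed in when it is done.

Besides the shell and the picture viewer there is one more tool, called after ">>>" as name(argument=value, ...) on one line, values as JSON. drive_tool: Moves the arm, as the interface text tells. Its arguments: {"type":"object","properties":{"moves":{"type":"array","items":{"type":"array","items":{"type":"array","items":{"type":"number"}}}},"squeeze":{"type":"number"}},"required":["moves"]}

```bash
mkdir -p pics; python3 - <<'E'
from cell import readout, viewer
import cv2,numpy as np
o=readout.get_obs();print(o['time_s'],o['ee_pos'],o['ee_rot'],o['finger_gap'])
for n in("scene","side"):
    c=viewer.calibration(n);print(n,np.round(c['K'],1).tolist(),np.round(c['pose'],3).tolist())
    cv2.imwrite(f"pics/{n}0.png",viewer.get_image(n))
E
```

```text
0.0 [ 0.25291805 -0.51573809  0.20464159] [-8.84323328e-04  9.74142577e-01  2.25932397e-01 -1.02603446e-04] 0.09411730055327065
scene [[418.4, 0.0, 277.5], [0.0, 418.4, 208.3], [0.0, 0.0, 1.0]] [[-0.575, 0.475, -0.665, 1.279], [0.818, 0.354, -0.454, 0.472], [0.02, -0.806, -0.592, 0.624], [0.0, 0.0, 0.0, 1.0]]
side [[476.6, 0.0, 279.8], [0.0, 476.6, 205.7], [0.0, 0.0, 1.0]] [[-0.858, -0.385, 0.34, 0.288], [-0.514, 0.651, -0.559, 0.553], [-0.006, -0.654, -0.756, 0.764], [0.0, 0.0, 0.0, 1.0]]
```

View pics/scene0.png

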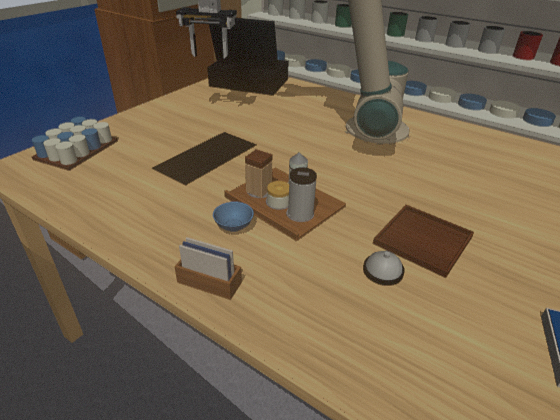

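View pics/side0.png

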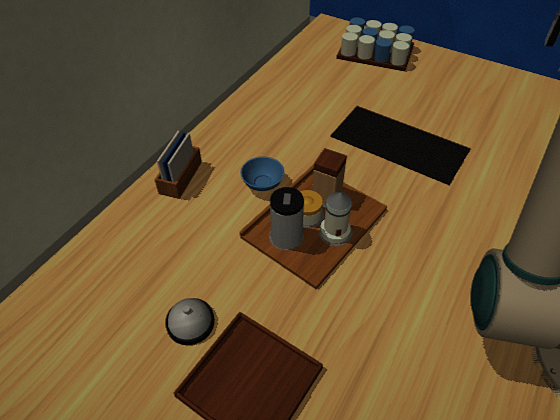

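The lighthouse stands in front, the tumbler at +y and the caddy at -y. The mat is on the right and the tray on the left. I'll enlarge both views to read pixel positions.

```bash
python3 - <<'E'
import cv2
a=cv2.imread("pics/side0.png")[140:290,235:395];cv2.imwrite("pics/side0c.png",cv2.resize(a,None,fx=4,fy=4,interpolation=3)[:600,:])
a=cv2.imread("pics/scene0.png")[140:240,215:350];cv2.imwrite("pics/scene0c.png",cv2.resize(a,None,fx=5,fy=5,interpolation=3))
E
```

```text
(no output)
```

View pics/side0c.png

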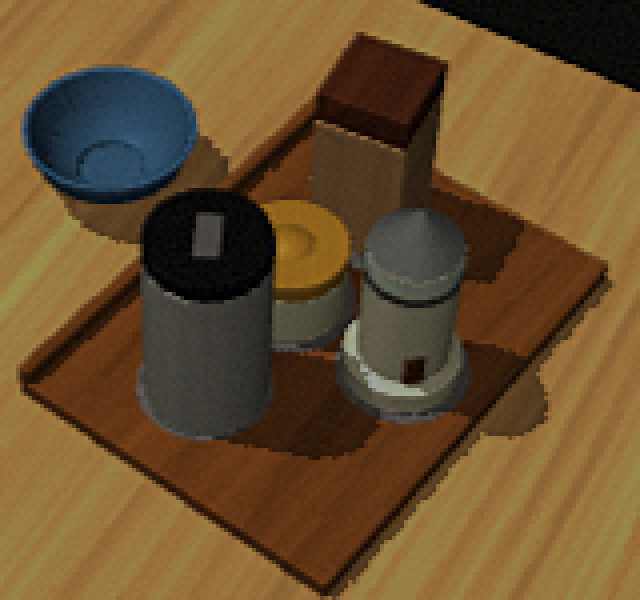

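View pics/scene0c.png

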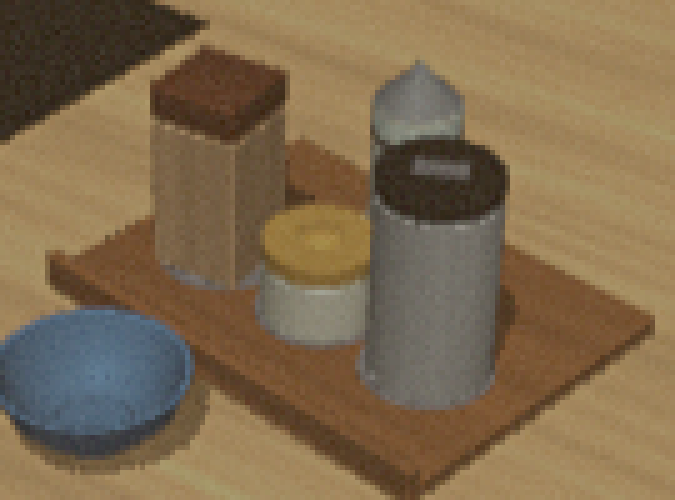

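```bash
cat > h.py <<'E'
from cell import viewer
import numpy as np
def ray(cam,u,v,z,c=None):
    c=c or viewer.calibration(cam);P=np.array(c['pose']);d=P[:3,:3]@np.linalg.solve(c['K'],[u,v,1.]);o=P[:3,3]
    return np.round(o+d*(z-o[2])/d[2],4)[:2]
def S(x,y,z): return ray("side",235+(x+.5)/4-.5,140+(y+.5)/4-.5,z)
def C(x,y,z): return ray("scene",215+(x+.5)/5-.5,140+(y+.5)/5-.5,z)
E
python3 - <<'E'
from h import *
print("LH",S(424,208,.127),C(418,60,.127))
print("TU",S(209,244,.124),C(440,180,.124))
print("CA",[S(*p,.117) for p in((358,33),(447,66),(318,98))],[C(*p,.117) for p in((207,45),(289,72),(150,88))])
print("TR",S(290,238,.060),C(319,235,.060))
print("board",S(328,583,.012),S(607,264,.012),S(22,378,.012),"scene",C(655,320,.012),C(302,137,.012))
print("mat",[ray("side",*p,.004) for p in((362,108),(469,149),(454,180),(331,135))],[ray("scene",*p,.004) for p in((220,134),(257,148),(193,180),(155,157))])
print("tray",[ray("side",*p,.018) for p in((240,314),(323,368),(177,394))],[ray("scene",*p,.018) for p in((410,207),(472,234),(441,270),(375,238))])
E
```

```text
LH [ 0.4968 -0.0033] [ 0.4971 -0.0041]
TU [0.5709 0.0628] [0.581 0.062]
CA [array([ 0.5812, -0.1023]), array([ 0.5324, -0.1033]), array([ 0.5764, -0.0511])] [array([ 0.533 , -0.1077]), array([ 0.5306, -0.0582]), array([ 0.5847, -0.1031])]
TR [ 0.5668 -0.01  ] [ 0.5705 -0.0106]
board [0.4697 0.1272] [ 0.4351 -0.1165] [0.6555 0.1009] scene [0.4723 0.1288] [ 0.4329 -0.1177]
mat [array([ 0.6186, -0.4   ]), array([ 0.3386, -0.3857]), array([ 0.3377, -0.2692]), array([ 0.6394, -0.266 ])] [array([ 0.3586, -0.3917]), array([ 0.3618, -0.2367]), array([ 0.6135, -0.2644]), array([ 0.5893, -0.4435])]
tray [array([0.5552, 0.2489]), array([0.3877, 0.2602]), array([0.5623, 0.412 ])] [array([0.397 , 0.2679]), array([0.4131, 0.4216]), array([0.5722, 0.4007]), array([0.5592, 0.2476])]
```

>>> drive_tool(moves=[[[25, 55, 10, -0.12, -1], [27, 55, 10, -0.12, -1], [27, 55, 10, -0.12, -1], [27, 55, 10, -0.12, -1], [27, 55, 10, -0.117, -1]]], squeeze=20)

```text
time_s: 0.72
ee_pos: [0.3865, -0.2394, 0.2556]
ee_rot: [-0.0, 0.997, -0.073, 0.0]
force: [0.7, -0.6, 0.4]
finger_gap: 0.0939
grasp_force: 0.0
```

>>> drive_tool(moves=[[[27, 55, 0, 0, -1], [27, 55, 0, 0, -1], [27, 55, 0, 0, -1], [27, 55, 0, 0, -1], [3, 17, 0, 0, -1]]])

```text
time_s: 1.35
ee_pos: [0.4978, -0.0014, 0.2549]
ee_rot: [-0.0, 0.998, -0.068, -0.0]
force: [0.3, -0.3, -1.0]
finger_gap: 0.0939
grasp_force: 0.0
```

>>> drive_tool(moves=[[[0, 0, 0, 0, -1], [0, 0, 0, 0, -1]]])

```text
time_s: 1.6
ee_pos: [0.4965, -0.0057, 0.2554]
ee_rot: [0.001, 0.997, -0.071, -0.0]
force: [0.4, -0.3, 0.6]
finger_gap: 0.0937
grasp_force: 0.0
```

```bash
python3 - <<'E'
from cell import readout, viewer
import cv2,numpy as np,json
o=readout.get_obs();print(o['time_s'],o['ee_pos'],o['ee_rot'],o['qpos'])
c=viewer.calibration("wrist");im=viewer.get_image("wrist")
json.dump({k:np.array(v).tolist() for k,v in c.items() if k in("K","pose")},open("w1.json","w"))
print(np.round(c['pose'],3).tolist(),c['K'][0][0])
cv2.imwrite("pics/w1.png",im)
E
```

```text
1.6 [ 0.49646443 -0.00570603  0.25537354] [ 5.62067880e-04  9.97461823e-01 -7.12002891e-02 -3.38634634e-04] [-1.50798909e-01  1.31311484e-01  1.57166127e+00 -1.18463572e-03
  1.43920580e+00  1.56267440e+00]
[[-0.142, -0.955, -0.259, 0.572], [-0.99, 0.137, 0.037, -0.016], [0.001, 0.262, -0.965, 0.435], [0.0, 0.0, 0.0, 1.0]] 376.9209970213486
```

View pics/w1.png

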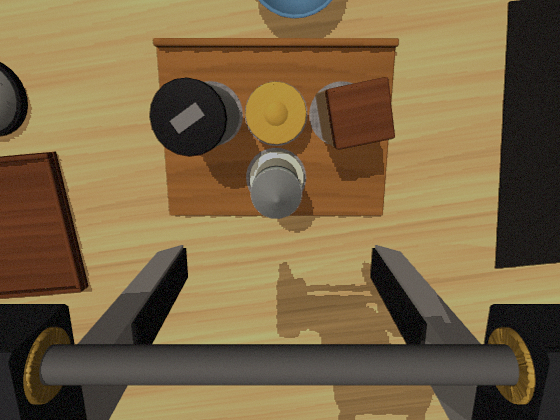

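```bash
python3 - <<'E'
from h import *
import json
c=json.load(open("w1.json"));W=lambda u,v,z:ray(0,u,v,z,c)
print("LH",W(277,200,.127),"TU",W(188.5,117.5,.124),"TR",W(276,112,.060))
q=[W(*p,.117) for p in((327,93),(388,78),(395,136),(332,150))];print("CA",q,np.mean(q,0))
print("board",W(168,215,.012),W(382,215,.012),"mat",W(508,2,.004),W(496,268,.004),"tray",W(57,153,.018),W(88,291,.018))
E
```

```text
LH [ 0.4989 -0.0045] TU [0.5755 0.056 ] TR [ 0.5692 -0.0134]
CA [array([ 0.5785, -0.0567]), array([ 0.583 , -0.1061]), array([ 0.5366, -0.1088]), array([ 0.5326, -0.0559])] [ 0.557675 -0.081875]
board [0.4717 0.1283] [ 0.4362 -0.1187] mat [ 0.6433 -0.2654] [ 0.3454 -0.2554] tray [0.5599 0.2316] [0.3929 0.2435]
```

>>> drive_tool(moves=[[[1.5, 1.5, -50, 0, -1], [0, 0, -50, 0, -1], [0, 0, -50, 0, -1], [0, 0, -45, 0, -1], [0, 0, 0, 0, -1]]])

```text
time_s: 2.28
ee_pos: [0.4953, -0.0039, 0.058]
ee_rot: [-0.0, 0.997, -0.072, -0.004]
force: [0.7, 0.1, 0.4]
finger_gap: 0.0938
grasp_force: 0.0
```

>>> drive_tool(moves=[[[0, 0, 0, 0, 0.4], [0, 0, 0, 0, 0.4], [0, 0, 0, 0, 1], [0, 0, 0, 0, 1], [0, 0, 0, 0, 1]]])

```text
time_s: 2.9
ee_pos: [0.4987, -0.0028, 0.0608]
ee_rot: [0.0, 0.998, -0.07, 0.0]
force: [-0.0, 0.8, -0.3]
finger_gap: 0.0476
grasp_force: 0.0
```

>>> drive_tool(moves=[[[0, 0, 0, 0, 1], [0, 0, 0, 0, 1], [0, 0, 4, 0, 1]]])

```text
time_s: 3.28
ee_pos: [0.4977, -0.0025, 0.0639]
ee_rot: [-0.0, 0.998, -0.071, -0.001]
force: [0.2, -0.3, -3.3]
finger_gap: 0.0451
grasp_force: 20.0
```

>>> drive_tool(moves=[[[0, 0, 20, 0, 1], [0, 0, 35, 0, 1], [-15, -40, 0, 0, 1], [-20, -50, 0, 0, 1], [-20, -50, 0, 0, 1]]])

```text
time_s: 3.9
ee_pos: [0.4426, -0.1435, 0.1191]
ee_rot: [-0.0, 0.998, -0.07, -0.0]
force: [-0.1, 0.5, -3.5]
finger_gap: 0.0451
grasp_force: 20.0
```

>>> drive_tool(moves=[[[-20, -50, 0, 0, 1], [-20, -50, 0, 0, 1], [-15, -50, 0, 0, 1], [-10, -37, 0, 0, 1], [0, 0, -15, 0, 1]]])

```text
time_s: 4.53
ee_pos: [0.3787, -0.3332, 0.1046]
ee_rot: [0.001, 0.997, -0.072, 0.001]
force: [0.3, 0.6, -3.3]
finger_gap: 0.0446
grasp_force: 20.0
```

>>> drive_tool(moves=[[[0, 0, -20, 0, 1], [0, 0, -15, 0, 1], [0, 0, -10, 0, 1], [0, 0, -3, 0, 1], [0, 0, 0, 0, 1]]])

```text
time_s: 5.15
ee_pos: [0.3789, -0.3298, 0.0566]
ee_rot: [0.0, 0.998, -0.07, 0.0]
force: [0.3, -0.0, -2.7]
finger_gap: 0.0452
grasp_force: 20.0
```

>>> drive_tool(moves=[[[0, 0, -2, 0, 1], [0, 0, 0, 0, 1]]])

```text
time_s: 5.4
ee_pos: [0.3787, -0.33, 0.0548]
ee_rot: [0.0, 0.998, -0.071, 0.0]
force: [-0.0, -0.3, -3.4]
finger_gap: 0.045
grasp_force: 20.0
```

>>> drive_tool(moves=[[[0, 0, -1, 0, 1], [0, 0, 0, 0, 1]]])

```text
time_s: 5.65
ee_pos: [0.3786, -0.3298, 0.0535]
ee_rot: [0.0, 0.998, -0.071, 0.0]
force: [0.7, 0.2, -3.1]
finger_gap: 0.0453
grasp_force: 20.0
```

>>> drive_tool(moves=[[[0, 0, -1, 0, 1], [0, 0, 0, 0, 1]]])

```text
time_s: 5.9
ee_pos: [0.3787, -0.33, 0.0527]
ee_rot: [0.0, 0.998, -0.071, 0.0]
force: [-0.3, -0.7, -0.4]
finger_gap: 0.0453
grasp_force: 20.0
```

>>> drive_tool(moves=[[[0, 0, -1, 0, 1], [0, 0, 0, 0, 1]]])

```text
time_s: 6.15
ee_pos: [0.3787, -0.3301, 0.0527]
ee_rot: [0.0, 0.998, -0.071, 0.0]
force: [-0.9, 0.7, 6.4]
finger_gap: 0.045
grasp_force: 20.0
```

>>> drive_tool(moves=[[[0, 0, 1, 0, -0.3], [0, 0, 0, 0, -0.9], [0, 0, 0, 0, -1], [0, 0, 50, 0, -1], [0, 0, 62, 0, -1]]])

```text
time_s: 6.78
ee_pos: [0.3779, -0.329, 0.1644]
ee_rot: [-0.001, 0.998, -0.071, -0.001]
force: [0.6, 0.2, -0.4]
finger_gap: 0.0914
grasp_force: 0.0
```

>>> drive_tool(moves=[[[17.8, 25, 0, 0.1773, -1], [17.8, 25, 0, 0.1773, -1], [17.8, 25, 0, 0.1773, -1], [17.8, 25, 0, 0.1773, -1], [17.8, 25, 0, 0.1773, -1]]])

```text
time_s: 7.4
ee_pos: [0.4681, -0.204, 0.1643]
ee_rot: [0.0, 0.93, 0.367, -0.0]
force: [-0.1, -0.8, -0.5]
finger_gap: 0.0939
grasp_force: 0.0
```

>>> drive_tool(moves=[[[17.8, 25, 0, 0.1773, -1], [17.8, 25, 0, 0.1773, -1], [17.8, 25, 0, 0.1773, -1], [17.8, 25, 0, 0.1773, -1], [17.8, 25, 0, 0.1773, -1]]])

```text
time_s: 8.02
ee_pos: [0.5571, -0.0789, 0.1642]
ee_rot: [-0.0, 0.683, 0.73, -0.0]
force: [0.9, -0.6, 0.0]
finger_gap: 0.0941
grasp_force: 0.0
```

>>> drive_tool(moves=[[[0, 0, 0, 0, -1], [0, 0, 0, 0, -1]]])

```text
time_s: 8.28
ee_pos: [0.556, -0.0803, 0.1642]
ee_rot: [-0.0, 0.686, 0.728, -0.001]
force: [-0.0, 0.5, -0.1]
finger_gap: 0.094
grasp_force: 0.0
```

>>> drive_tool(moves=[[[0, 0, -50, 0, -1], [0, 0, -50, 0, -1], [0, 0, -4, 0, -1], [0, 0, 0, 0, 0.2], [0, 0, 0, 0, 1]]])

```text
time_s: 8.9
ee_pos: [0.5583, -0.0806, 0.0627]
ee_rot: [0.002, 0.685, 0.728, 0.001]
force: [0.6, 0.1, -0.1]
finger_gap: 0.0773
grasp_force: 0.0
```

>>> drive_tool(moves=[[[0, 0, 0, 0, 1], [0, 0, 0, 0, 1], [0, 0, 0, 0, 1], [0, 0, 0, 0, 1], [0, 0, 5, 0, 1]]])

```text
time_s: 9.52
ee_pos: [0.5558, -0.0796, 0.0649]
ee_rot: [-0.001, 0.685, 0.728, -0.0]
force: [-1.2, 0.2, -2.5]
finger_gap: 0.0498
grasp_force: 20.0
```

>>> drive_tool(moves=[[[0, 0, 25, 0, 1], [0, 0, 30, 0, 1], [-14, -50, 0, 0, 1], [-14, -50, 0, 0, 1], [-14, -50, 0, 0, 1]]])

```text
time_s: 10.15
ee_pos: [0.5136, -0.2307, 0.1202]
ee_rot: [-0.001, 0.685, 0.729, -0.0]
force: [0.8, -0.8, -3.4]
finger_gap: 0.0497
grasp_force: 20.0
```

>>> drive_tool(moves=[[[-14, -50, 0, 0, 1], [-12.5, -50, 0, 0, 1], [0, 0, -20, 0, 1], [0, 0, -20, 0, 1], [0, 0, -15, 0, 1]]])

```text
time_s: 10.78
ee_pos: [0.4872, -0.3294, 0.064]
ee_rot: [-0.001, 0.685, 0.728, -0.0]
force: [-0.4, 0.2, -2.5]
finger_gap: 0.05
grasp_force: 20.0
```

>>> drive_tool(moves=[[[0, 0, -8, 0, 1], [0, 0, -2, 0, 1], [0, 0, -2, 0, 1], [0, 0, 0, 0, 1]]])

```text
time_s: 11.28
ee_pos: [0.4884, -0.3299, 0.0539]
ee_rot: [0.0, 0.685, 0.728, 0.0]
force: [0.2, -0.2, -3.0]
finger_gap: 0.0499
grasp_force: 20.0
```

>>> drive_tool(moves=[[[0, 0, -1, 0, 1], [0, 0, 0, 0, 1]]])

```text
time_s: 11.52
ee_pos: [0.4885, -0.33, 0.053]
ee_rot: [0.001, 0.685, 0.728, 0.0]
force: [0.7, -0.6, 0.4]
finger_gap: 0.0501
grasp_force: 20.0
```

>>> drive_tool(moves=[[[0, 0, -1, 0, 1], [0, 0, 0, 0, 1]]])

```text
time_s: 11.78
ee_pos: [0.4885, -0.3301, 0.053]
ee_rot: [0.001, 0.685, 0.728, 0.0]
force: [-1.1, 1.1, 6.2]
finger_gap: 0.0498
grasp_force: 20.0
```

>>> drive_tool(moves=[[[0, 0, 1, 0, -0.3], [0, 0, 0, 0, -0.9], [0, 0, 0, 0, -1], [0, 0, 50, 0, -1], [0, 0, 62, 0, -1]]])

```text
time_s: 12.4
ee_pos: [0.4872, -0.3291, 0.164]
ee_rot: [-0.002, 0.685, 0.728, -0.0]
force: [0.5, -1.1, 0.2]
finger_gap: 0.0929
grasp_force: 0.0
```

>>> drive_tool(moves=[[[0, 0, 2, 0, -1], [10, 50, 0, 0, -1], [14, 58, 0, 0, -1], [14, 58, 0, 0, -1], [14, 58, 0, 0, -1]]])

```text
time_s: 13.02
ee_pos: [0.5397, -0.1039, 0.1653]
ee_rot: [-0.001, 0.685, 0.728, -0.0]
force: [0.4, -0.1, 0.3]
finger_gap: 0.0942
grasp_force: 0.0
```

>>> drive_tool(moves=[[[14, 58, 0, 0, -1], [14, 58, 0, 0, -1], [7.5, 50, 0, 0, -1], [0, 0, 0, 0, -1], [0, 0, 0, 0, -1]]])

```text
time_s: 13.65
ee_pos: [0.5749, 0.0598, 0.1655]
ee_rot: [-0.0, 0.685, 0.729, -0.001]
force: [0.3, 0.3, -0.1]
finger_gap: 0.0941
grasp_force: 0.0
```

```bash
python3 - <<'E'
from cell import readout, viewer
import cv2
o=readout.get_obs();print(o['time_s'],o['ee_pos'])
a=viewer.get_image("side")[100:300,230:480]
cv2.imwrite("pics/s2.png",cv2.resize(a,None,fx=3,fy=3,interpolation=3))
E
```

```text
13.65 [0.57492046 0.05978227 0.16545451]
```

View pics/s2.png

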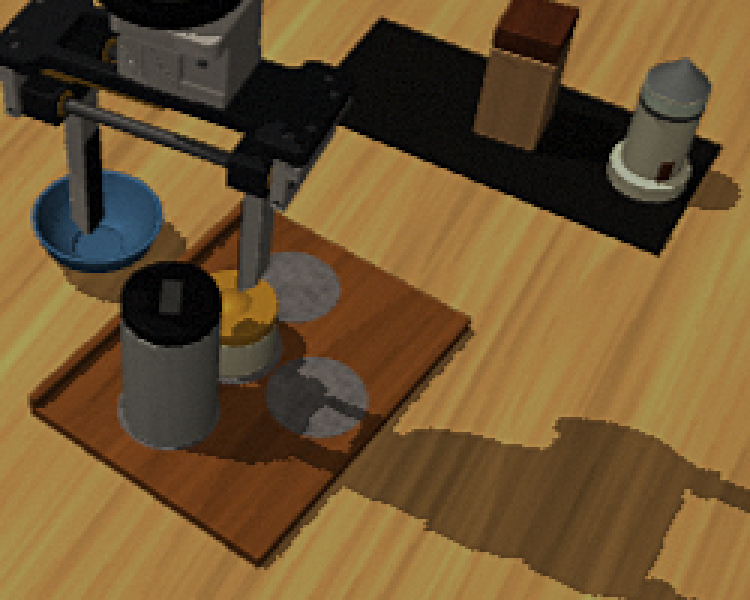

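The caddy (515,140) and lighthouse (650,190) stand on the mat, and the trinket box is in place. Next is the tumbler.

>>> drive_tool(moves=[[[0.5, 0, -50, 0, -1], [0, 0, -50, 0, -1], [0, 0, -5, 0, -1], [0, 0, 0, 0, 0], [0, 0, 0, 0, 1]]])

```text
time_s: 14.32
ee_pos: [0.5779, 0.0597, 0.0637]
ee_rot: [0.002, 0.685, 0.728, 0.001]
force: [0.4, 0.1, 0.1]
finger_gap: 0.0775
grasp_force: 0.0
```

>>> drive_tool(moves=[[[0, 0, 0, 0, 1], [0, 0, 0, 0, 1], [0, 0, 0, 0, 1], [0, 0, 0, 0, 1], [0, 0, 5, 0, 1]]])

```text
time_s: 14.95
ee_pos: [0.5757, 0.0603, 0.0664]
ee_rot: [-0.0, 0.685, 0.728, -0.0]
force: [-0.6, 0.7, -4.1]
finger_gap: 0.0617
grasp_force: 20.0
```

>>> drive_tool(moves=[[[0, 0, 25, 0, 1], [0, 0, 50, 0, 1], [0, -40, 10, 0, 1], [3, -50, 0, 0, 1], [3, -50, 0, 0, 1]]])

```text
time_s: 15.58
ee_pos: [0.5822, -0.0808, 0.1515]
ee_rot: [0.0, 0.685, 0.729, 0.0]
force: [0.6, 0.6, -3.5]
finger_gap: 0.0616
grasp_force: 20.0
```

>>> drive_tool(moves=[[[4, -50, 0, 0, 1], [4, -50, 0, 0, 1], [4, -50, 0, 0, 1], [4, -50, 0, 0, 1], [0, -50, 0, 0, 1]]])

```text
time_s: 16.2
ee_pos: [0.5983, -0.3313, 0.1508]
ee_rot: [-0.0, 0.685, 0.728, 0.0]
force: [0.4, -0.1, -3.4]
finger_gap: 0.0618
grasp_force: 20.0
```

>>> drive_tool(moves=[[[0, 0, -30, 0, 1], [0, 0, -30, 0, 1], [0, 0, -22, 0, 1], [0, 0, -10, 0, 1], [0, 0, -2, 0, 1]]])

```text
time_s: 16.82
ee_pos: [0.598, -0.3296, 0.0568]
ee_rot: [-0.001, 0.685, 0.728, -0.0]
force: [0.0, -0.1, -2.5]
finger_gap: 0.0618
grasp_force: 20.0
```

>>> drive_tool(moves=[[[0, 0, -2, 0, 1], [0, 0, 0, 0, 1]]])

```text
time_s: 17.08
ee_pos: [0.5986, -0.3301, 0.0564]
ee_rot: [0.001, 0.685, 0.728, 0.0]
force: [0.2, 0.5, -3.8]
finger_gap: 0.0619
grasp_force: 20.0
```

>>> drive_tool(moves=[[[0, 0, -1.5, 0, 1], [0, 0, 0, 0, 1]]])

```text
time_s: 17.32
ee_pos: [0.5986, -0.3302, 0.0548]
ee_rot: [0.001, 0.685, 0.728, 0.0]
force: [0.2, 0.7, -2.1]
finger_gap: 0.0617
grasp_force: 20.0
```

>>> drive_tool(moves=[[[0, 0, -1.5, 0, 1], [0, 0, 0, 0, 1]]])

```text
time_s: 17.58
ee_pos: [0.5986, -0.3302, 0.0547]
ee_rot: [0.001, 0.685, 0.728, 0.0]
force: [-1.2, 1.7, 6.6]
finger_gap: 0.0617
grasp_force: 20.0
```

>>> drive_tool(moves=[[[0, 0, -0.5, 0, 1], [0, 0, 0, 0, 1]]])

```text
time_s: 17.82
ee_pos: [0.5986, -0.3302, 0.0547]
ee_rot: [0.001, 0.685, 0.728, 0.0]
force: [-1.7, 0.6, 8.6]
finger_gap: 0.0618
grasp_force: 20.0
```

>>> drive_tool(moves=[[[0, 0, 2, 0, -0.4], [0, 0, 0, 0, -0.9], [0, 0, 0, 0, -1], [0, 0, 50, 0, -1], [0, 0, 60, 0, -1]]])

```text
time_s: 18.45
ee_pos: [0.5972, -0.3293, 0.1632]
ee_rot: [-0.002, 0.685, 0.728, -0.0]
force: [0.1, -0.6, -0.3]
finger_gap: 0.094
grasp_force: 0.0
```

>>> drive_tool(moves=[[[-3, 32, 2, -0.1773, -1], [-3, 32, 2, -0.1773, -1], [-3, 32, 2, -0.1773, -1], [-3, 32, 2, -0.1773, -1], [-3, 32, 2, -0.1773, -1]]])

```text
time_s: 19.08
ee_pos: [0.5829, -0.1688, 0.1738]
ee_rot: [-0.0, 0.932, 0.361, -0.0]
force: [0.4, 0.6, -0.6]
finger_gap: 0.0939
grasp_force: 0.0
```

>>> drive_tool(moves=[[[-3, 32, 0, -0.1773, -1], [-3, 32, 0, -0.1773, -1], [-3, 32, 0, -0.1773, -1], [-3, 32, 0, -0.1773, -1], [-3, 30, 0, -0.1773, -1]]])

```text
time_s: 19.7
ee_pos: [0.5679, -0.0107, 0.1738]
ee_rot: [-0.0, 0.997, -0.073, -0.0]
force: [-0.0, 0.4, 0.4]
finger_gap: 0.0937
grasp_force: 0.0
```

>>> drive_tool(moves=[[[0, 0, 0, 0, -1], [0, 0, 0, 0, -1]]])

```text
time_s: 19.95
ee_pos: [0.5683, -0.0125, 0.1739]
ee_rot: [0.0, 0.998, -0.069, 0.0]
force: [-0.8, -0.1, 0.1]
finger_gap: 0.0943
grasp_force: 0.0
```

```bash
python3 - <<'E'
from cell import readout, viewer
import cv2,json,numpy as np
o=readout.get_obs();print(o['time_s'],o['ee_pos'])
c=viewer.calibration("wrist");im=viewer.get_image("wrist")
json.dump({k:np.array(v).tolist() for k,v in c.items() if k in("K","pose")},open("w2.json","w"))
s=viewer.get_image("scene")[100:310,140:500]
cv2.imwrite("pics/w2.png",np.vstack([cv2.resize(im,(450,337)),cv2.resize(s,(450,262))]))
E
```

```text
19.95 [ 0.56826732 -0.01252578  0.1738793 ]
```

View pics/w2.png

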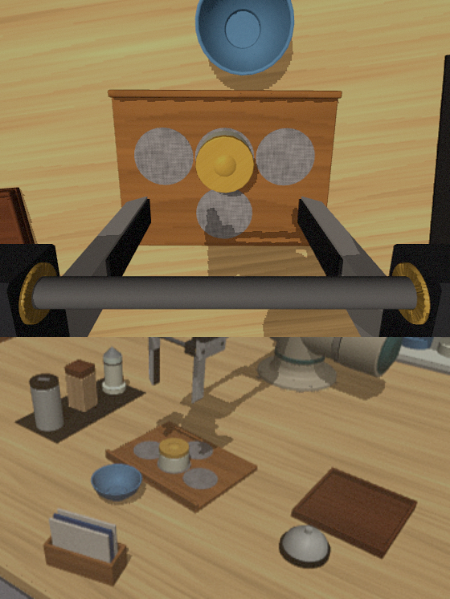

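>>> drive_tool(moves=[[[0.5, 1, -50, 0, -1], [0, 0, -50, 0, -1], [0, 0, -40, 0, -1], [0, 0, -12, 0, -1], [0, 0, 0, 0, -1]]])

```text
time_s: 20.68
ee_pos: [0.5689, -0.0115, 0.0219]
ee_rot: [0.0, 0.997, -0.071, -0.0]
force: [0.2, -0.3, -0.1]
finger_gap: 0.094
grasp_force: 0.0
```

>>> drive_tool(moves=[[[0, 0, 0, 0, 0], [0, 0, 0, 0, 1], [0, 0, 0, 0, 1], [0, 0, 0, 0, 1], [0, 0, 0, 0, 1]]])

```text
time_s: 21.3
ee_pos: [0.569, -0.0113, 0.0227]
ee_rot: [0.0, 0.998, -0.07, 0.001]
force: [-1.5, -1.5, 4.7]
finger_gap: 0.0593
grasp_force: 20.0
```

>>> drive_tool(moves=[[[0, 0, 0, 0, 1], [0, 0, 0, 0, 1], [0, 0, 5, 0, 1], [0, 0, 0, 0, 1]]])

```text
time_s: 21.8
ee_pos: [0.5684, -0.0105, 0.0268]
ee_rot: [-0.0, 0.998, -0.071, -0.0]
force: [0.3, 0.7, -2.8]
finger_gap: 0.0602
grasp_force: 20.0
```

>>> drive_tool(moves=[[[0, 0, 25, 0, 1], [-8, 15, 35, 0, 1], [-12, 50, 0, 0, 1], [-12, 50, 0, 0, 1], [-12, 50, 0, 0, 1]]])

```text
time_s: 22.42
ee_pos: [0.5238, 0.1557, 0.0866]
ee_rot: [-0.0, 0.997, -0.071, -0.0]
force: [0.2, -0.5, -2.0]
finger_gap: 0.0594
grasp_force: 20.0
```

>>> drive_tool(moves=[[[-12, 50, 0, 0, 1], [-12, 50, 0, 0, 1], [-12, 50, 0, 0, 1], [-8, 30, 0, 0, 1], [0, 0, 0, 0, 1]]])

```text
time_s: 23.05
ee_pos: [0.4793, 0.3362, 0.0863]
ee_rot: [-0.0, 0.998, -0.069, -0.001]
force: [-0.5, -0.4, -2.3]
finger_gap: 0.0597
grasp_force: 20.0
```

```bash
python3 - <<'E'
from cell import readout, viewer
import cv2,json,numpy as np
o=readout.get_obs();print(o['time_s'],o['ee_pos'],o['qpos'])
a=viewer.get_image("side")[150:420,120:400];s=viewer.get_image("scene")[170:310,330:500]
cv2.imwrite("pics/t3.png",np.hstack([cv2.resize(a,(400,386)),cv2.resize(s,(400,386))]))
E
```

```text
23.05 [0.47930477 0.33623276 0.08627428] [4.92443357e-01 3.80495221e-01 1.66114679e+00 7.92488837e-04
 1.10102202e+00 2.20066985e+00]
```

View pics/t3.png

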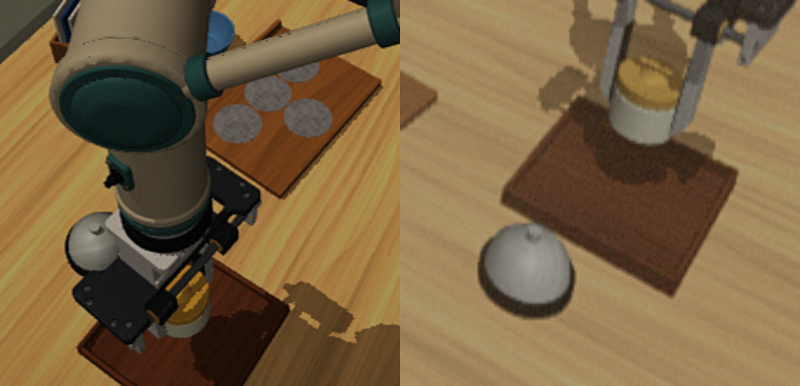

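>>> drive_tool(moves=[[[0, 0, -25, 0, 1], [0, 0, -25, 0, 1], [0, 0, -14, 0, 1], [0, 0, -3, 0, 1], [0, 0, 0, 0, 1]]])

```text
time_s: 23.78
ee_pos: [0.4812, 0.334, 0.0204]
ee_rot: [-0.0, 0.997, -0.071, 0.0]
force: [-1.1, 0.8, -1.7]
finger_gap: 0.0595
grasp_force: 20.0
```

>>> drive_tool(moves=[[[0, 0, -1.5, 0, 1], [0, 0, 0, 0, 1]]])

```text
time_s: 24.02
ee_pos: [0.4809, 0.3344, 0.0191]
ee_rot: [-0.0, 0.998, -0.071, 0.0]
force: [0.2, -0.1, -2.6]
finger_gap: 0.0597
grasp_force: 20.0
```

>>> drive_tool(moves=[[[0, 0, -1.5, 0, 1], [0, 0, 0, 0, 1]]])

```text
time_s: 24.28
ee_pos: [0.4805, 0.3342, 0.017]
ee_rot: [0.0, 0.998, -0.07, -0.0]
force: [0.1, -0.6, -2.9]
finger_gap: 0.0596
grasp_force: 20.0
```

>>> drive_tool(moves=[[[0, 0, -1, 0, 1], [0, 0, 0, 0, 1]]])

```text
time_s: 24.52
ee_pos: [0.4806, 0.3343, 0.0167]
ee_rot: [-0.0, 0.998, -0.07, 0.0]
force: [-1.7, -0.1, 5.7]
finger_gap: 0.0597
grasp_force: 20.0
```

>>> drive_tool(moves=[[[0, 0, -0.7, 0, 1], [0, 0, 0, 0, 1]]])

```text
time_s: 24.78
ee_pos: [0.4806, 0.3342, 0.0167]
ee_rot: [-0.0, 0.998, -0.07, 0.0]
force: [-2.2, -0.6, 8.8]
finger_gap: 0.0597
grasp_force: 20.0
```

>>> drive_tool(moves=[[[0, 0, 1.5, 0, -0.2], [0, 0, 0, 0, -0.7], [0, 0, 0, 0, -0.7], [0, 0, 0, 0, -0.7], [0, 0, 30, 0, -0.7]]])

```text
time_s: 25.4
ee_pos: [0.4788, 0.3331, 0.0449]
ee_rot: [0.002, 0.998, -0.071, -0.002]
force: [0.3, -0.4, 0.0]
finger_gap: 0.0801
grasp_force: 0.0
```

>>> drive_tool(moves=[[[0, 0, 60, 0, -1], [0, 0, 60, 0, -1], [9, -45, 5, 0.15, -1], [9, -50, 0, 0.15, -1], [9, -50, 0, 0.15, -1]]])

```text
time_s: 26.02
ee_pos: [0.5079, 0.188, 0.1721]
ee_rot: [0.0, 0.988, 0.157, 0.001]
force: [0.6, 0.0, 0.4]
finger_gap: 0.0936
grasp_force: 0.0
```

```bash
python3 - <<'E'
from cell import readout, viewer
import cv2,json,numpy as np
o=readout.get_obs();print(o['time_s'],o['ee_pos'],o['ee_rot'])
a=viewer.get_image("side")[150:420,120:400];s=viewer.get_image("scene")[100:310,140:500]
cv2.imwrite("pics/t4.png",np.hstack([cv2.resize(a,(390,376)),cv2.resize(s,(410,239))[:376] if 0 else cv2.copyMakeBorder(cv2.resize(s,(410,239)),0,137,0,0,0)]))
E
```

```text
26.025 [0.50785556 0.18796696 0.17210576] [8.25673306e-05 9.87647136e-01 1.56693523e-01 5.16655838e-04]
```

View pics/t4.png

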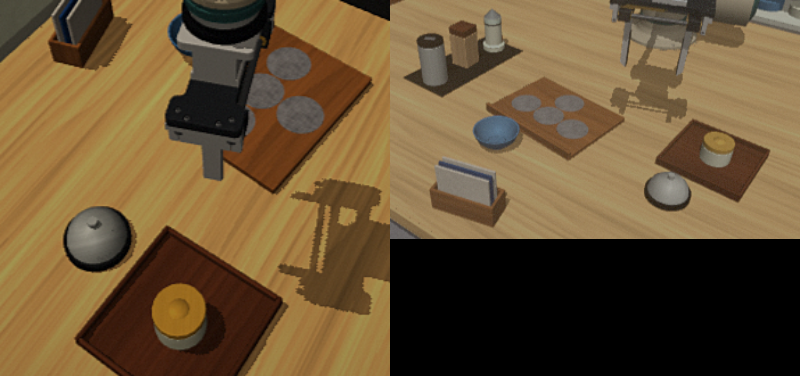

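The trinket box stands near the middle of the tray (180,315), and the other three are on the mat. Now I'll return the tumbler.

>>> drive_tool(moves=[[[9.1, -52, 0, 0.1323, -1], [9.1, -52, 0, 0.1323, -1], [9.1, -52, 0, 0.1323, -1], [9.1, -52, 0, 0.1323, -1], [9.1, -52, 0, 0.1323, -1]]])

```text
time_s: 26.75
ee_pos: [0.5536, -0.0716, 0.1718]
ee_rot: [-0.0, 0.884, 0.468, 0.0]
force: [0.7, 0.3, -0.6]
finger_gap: 0.0939
grasp_force: 0.0
```

>>> drive_tool(moves=[[[9.1, -52, 0, 0.1323, -1], [9.1, -52, 0, 0.1323, -1], [9.1, -52, 0, 0.1323, -1], [9.1, -52, 0, 0.1323, -1], [9.1, -52, 0, 0.1323, -1]]])

```text
time_s: 27.38
ee_pos: [0.5995, -0.3317, 0.1715]
ee_rot: [-0.0, 0.684, 0.73, 0.0]
force: [0.5, -0.4, 0.3]
finger_gap: 0.0942
grasp_force: 0.0
```

>>> drive_tool(moves=[[[0, 0, 0, 0, -1], [0, 0, 0, 0, -1]]])

```text
time_s: 27.62
ee_pos: [0.5986, -0.3298, 0.1712]
ee_rot: [-0.001, 0.686, 0.728, 0.0]
force: [-0.5, 0.6, 0.2]
finger_gap: 0.0942
grasp_force: 0.0
```

>>> drive_tool(moves=[[[0, 0, -50, 0, -1], [0, 0, -50, 0, -1], [0, 0, -16, 0, -1], [0, 0, 0, 0, 0], [0, 0, 0, 0, 1]]])

```text
time_s: 28.25
ee_pos: [0.6002, -0.3313, 0.0582]
ee_rot: [0.002, 0.685, 0.728, 0.0]
force: [-0.4, -0.6, 0.4]
finger_gap: 0.0772
grasp_force: 0.0
```

>>> drive_tool(moves=[[[0, 0, 0, 0, 1], [0, 0, 0, 0, 1], [0, 0, 0, 0, 1], [0, 0, 0, 0, 1], [0, 0, 5, 0, 1]]])

```text
time_s: 28.88
ee_pos: [0.5981, -0.3305, 0.0604]
ee_rot: [-0.001, 0.685, 0.728, 0.0]
force: [-0.2, -0.3, -3.7]
finger_gap: 0.0615
grasp_force: 20.0
```

>>> drive_tool(moves=[[[0, 0, 25, 0, 1], [0, 0, 40, 0, 1], [-2, 45, 0, 0, 1], [-3, 50, 0, 0, 1], [-3, 50, 0, 0, 1]]])

```text
time_s: 29.5
ee_pos: [0.5898, -0.1842, 0.125]
ee_rot: [-0.001, 0.686, 0.728, 0.0]
force: [0.5, 0.3, -3.5]
finger_gap: 0.0617
grasp_force: 20.0
```

>>> drive_tool(moves=[[[-3, 50, 0, 0, 1], [-3, 50, 0, 0, 1], [-3, 50, 0, 0, 1], [-3, 50, 0, 0, 1], [-2.6, 45, 0, 0, 1]]])

```text
time_s: 30.12
ee_pos: [0.5751, 0.061, 0.1252]
ee_rot: [-0.001, 0.685, 0.728, -0.0]
force: [0.2, -0.3, -3.9]
finger_gap: 0.062
grasp_force: 20.0
```

>>> drive_tool(moves=[[[0, 0, -25, 0, 1], [0, 0, -25, 0, 1], [0, 0, -8, 0, 1], [0, 0, 0, 0, 1]]])

```text
time_s: 30.62
ee_pos: [0.5758, 0.059, 0.0675]
ee_rot: [-0.0, 0.685, 0.728, -0.0]
force: [0.7, 0.6, -3.9]
finger_gap: 0.0619
grasp_force: 20.0
```

>>> drive_tool(moves=[[[0, 0.7, -2.5, 0, 1], [0, 0, 0, 0, 1]]])

```text
time_s: 30.88
ee_pos: [0.5764, 0.0598, 0.0658]
ee_rot: [0.0, 0.685, 0.728, 0.0]
force: [0.9, -0.6, -3.8]
finger_gap: 0.0617
grasp_force: 20.0
```

>>> drive_tool(moves=[[[0, 0, -1.3, 0, 1], [0, 0, 0, 0, 1]]])

```text
time_s: 31.12
ee_pos: [0.5765, 0.0597, 0.0655]
ee_rot: [0.001, 0.685, 0.728, 0.001]
force: [-0.9, -0.1, 5.4]
finger_gap: 0.0616
grasp_force: 20.0
```

>>> drive_tool(moves=[[[0, 0, -1, 0, 1], [0, 0, 0, 0, 1]]])

```text
time_s: 31.38
ee_pos: [0.5765, 0.0597, 0.0654]
ee_rot: [0.001, 0.685, 0.728, 0.001]
force: [-1.7, -1.0, 10.6]
finger_gap: 0.062
grasp_force: 20.0
```

>>> drive_tool(moves=[[[0, 0, 2, 0, -0.4], [0, 0, 0, 0, -0.9], [0, 0, 0, 0, -1], [0, 0, 50, 0, -1], [0, 0, 55, 0, -1]]])

```text
time_s: 32.0
ee_pos: [0.5753, 0.0599, 0.1699]
ee_rot: [-0.001, 0.685, 0.728, -0.001]
force: [-0.0, -0.0, 0.6]
finger_gap: 0.0938
grasp_force: 0.0
```

>>> drive_tool(moves=[[[-10, -45, 0, 0, -1], [-11, -50, 0, 0, -1], [-11, -50, 0, 0, -1], [-11, -50, 0, 0, -1], [-11, -50, 0, 0, -1]]])

```text
time_s: 32.62
ee_pos: [0.5216, -0.1866, 0.1698]
ee_rot: [0.0, 0.685, 0.728, 0.0]
force: [0.7, -0.4, -0.1]
finger_gap: 0.0944
grasp_force: 0.0
```

>>> drive_tool(moves=[[[-11, -50, 0, 0, -1], [-11, -50, 0, 0, -1], [-12, -45, 0, 0, -1], [0, 0, 0, 0, -1], [0, 0, 0, 0, -1]]])

```text
time_s: 33.25
ee_pos: [0.4879, -0.3296, 0.1696]
ee_rot: [-0.001, 0.685, 0.728, 0.0]
force: [0.1, 0.5, 0.2]
finger_gap: 0.0942
grasp_force: 0.0
```

Grasp the caddy at z 0.053 and take it back to (0.557, -0.080).

>>> drive_tool(moves=[[[0, 0, -50, 0, -1], [0, 0, -50, 0, -1], [0, 0, -16, 0, -1], [0, 0, 0, 0, 0], [0, 0, 0, 0, 1]]])

```text
time_s: 33.88
ee_pos: [0.4895, -0.3308, 0.0559]
ee_rot: [0.002, 0.685, 0.729, 0.0]
force: [-0.4, 0.0, 0.8]
finger_gap: 0.0773
grasp_force: 0.0
```

>>> drive_tool(moves=[[[0, 0, 0, 0, 1], [0, 0, 0, 0, 1], [0, 0, 0, 0, 1], [0, 0, 0, 0, 1], [0, 0, 5, 0, 1]]])

```text
time_s: 34.5
ee_pos: [0.4873, -0.3297, 0.0584]
ee_rot: [-0.001, 0.685, 0.728, -0.0]
force: [-0.7, 0.3, -2.2]
finger_gap: 0.0503
grasp_force: 20.0
```

>>> drive_tool(moves=[[[0, 0, 25, 0, 1], [0, 0, 30, 0, 1], [13, 50, 0, 0, 1], [14, 50, 0, 0, 1], [14, 50, 0, 0, 1]]])

```text
time_s: 35.12
ee_pos: [0.5287, -0.1786, 0.1136]
ee_rot: [-0.001, 0.686, 0.728, -0.0]
force: [0.5, -0.2, -1.5]
finger_gap: 0.0499
grasp_force: 20.0
```

>>> drive_tool(moves=[[[14, 50, 0, 0, 1], [13, 50, 0, 0, 1], [0, 0, -20, 0, 1], [0, 0, -20, 0, 1], [0, 0, -8, 0, 1]]])

```text
time_s: 35.75
ee_pos: [0.5547, -0.0795, 0.0645]
ee_rot: [-0.001, 0.685, 0.728, -0.001]
force: [0.8, -0.5, -2.8]
finger_gap: 0.0498
grasp_force: 20.0
```

>>> drive_tool(moves=[[[0, 0, 0, 0, 1], [0, 0, 0, 0, 1]]])

```text
time_s: 36.0
ee_pos: [0.5565, -0.0805, 0.0666]
ee_rot: [0.001, 0.685, 0.728, 0.0]
force: [-0.2, -0.1, -2.2]
finger_gap: 0.0498
grasp_force: 20.0
```

>>> drive_tool(moves=[[[0, 0, -3, 0, 1], [0, 0, 0, 0, 1]]])

```text
time_s: 36.25
ee_pos: [0.556, -0.0802, 0.0632]
ee_rot: [0.0, 0.685, 0.728, 0.0]
force: [-0.1, 0.2, -3.1]
finger_gap: 0.0499
grasp_force: 20.0
```

>>> drive_tool(moves=[[[0, 0, -1.3, 0, 1], [0, 0, 0, 0, 1]]])

```text
time_s: 36.5
ee_pos: [0.5562, -0.0803, 0.0626]
ee_rot: [0.0, 0.685, 0.728, 0.0]
force: [-1.1, -0.1, 4.4]
finger_gap: 0.0501
grasp_force: 20.0
```

>>> drive_tool(moves=[[[0, 0, -1, 0, 1], [0, 0, 0, 0, 1]]])

```text
time_s: 36.75
ee_pos: [0.5562, -0.0803, 0.0626]
ee_rot: [0.001, 0.685, 0.728, 0.0]
force: [-2.8, -0.3, 12.6]
finger_gap: 0.0499
grasp_force: 20.0
```

>>> drive_tool(moves=[[[0, 0, 2, 0, -0.4], [0, 0, 0, 0, -0.9], [0, 0, 0, 0, -1], [0, 0, 50, 0, -1], [0, 0, 55, 0, -1]]])

```text
time_s: 37.38
ee_pos: [0.5553, -0.08, 0.1676]
ee_rot: [-0.001, 0.685, 0.728, -0.001]
force: [0.9, -0.7, -0.0]
finger_gap: 0.0932
grasp_force: 0.0
```

>>> drive_tool(moves=[[[-17.7, -25, 0, -0.1773, -1], [-17.7, -25, 0, -0.1773, -1], [-17.7, -25, 0, -0.1773, -1], [-17.7, -25, 0, -0.1773, -1], [-17.7, -25, 0, -0.1773, -1]]])

```text
time_s: 38.0
ee_pos: [0.4669, -0.2059, 0.1674]
ee_rot: [-0.0, 0.932, 0.361, -0.0]
force: [0.7, -0.5, 0.1]
finger_gap: 0.094
grasp_force: 0.0
```

>>> drive_tool(moves=[[[-17.7, -25, 0, -0.1773, -1], [-17.7, -25, 0, -0.1773, -1], [-17.7, -25, 0, -0.1773, -1], [-17.7, -25, 0, -0.1773, -1], [-17.7, -25, 0, -0.1773, -1]]])

```text
time_s: 38.62
ee_pos: [0.3784, -0.3309, 0.1674]
ee_rot: [-0.0, 0.997, -0.073, -0.0]
force: [0.0, -0.1, -0.3]
finger_gap: 0.0938
grasp_force: 0.0
```

>>> drive_tool(moves=[[[0, 0, 0, 0, -1], [0, 0, 0, 0, -1]]])

```text
time_s: 38.88
ee_pos: [0.3792, -0.3295, 0.1675]
ee_rot: [-0.0, 0.998, -0.07, 0.0]
force: [0.1, -0.1, -0.0]
finger_gap: 0.0942
grasp_force: 0.0
```

>>> drive_tool(moves=[[[0, 0, -50, 0, -1], [0, 0, -50, 0, -1], [0, 0, -14.5, 0, -1], [0, 0, 0, 0, 0], [0, 0, 0, 0, 1]]])

```text
time_s: 39.5
ee_pos: [0.3804, -0.3312, 0.0548]
ee_rot: [0.001, 0.998, -0.07, 0.001]
force: [0.5, 0.1, 0.5]
finger_gap: 0.0773
grasp_force: 0.0
```

>>> drive_tool(moves=[[[0, 0, 0, 0, 1], [0, 0, 0, 0, 1], [0, 0, 0, 0, 1], [0, 0, 0, 0, 1], [0, 0, 5, 0, 1]]])

```text
time_s: 40.12
ee_pos: [0.3784, -0.3295, 0.0577]
ee_rot: [-0.001, 0.998, -0.071, -0.001]
force: [-0.7, -1.0, -3.9]
finger_gap: 0.0451
grasp_force: 20.0
```

>>> drive_tool(moves=[[[0, 0, 25, 0, 1], [0, 0, 30, 0, 1], [15, 40, 0, 0, 1], [18, 50, 0, 0, 1], [18, 50, 0, 0, 1]]])

```text
time_s: 40.75
ee_pos: [0.4299, -0.1887, 0.1129]
ee_rot: [-0.0, 0.997, -0.071, -0.0]
force: [0.2, 0.2, -2.8]
finger_gap: 0.045
grasp_force: 20.0
```

>>> drive_tool(moves=[[[18, 50, 0, 0, 1], [18, 50, 0, 0, 1], [18, 50, 0, 0, 1], [14, 37, 0, 0, 1], [0, 0, 0, 0, 1]]])

```text
time_s: 41.38
ee_pos: [0.4982, -0.0007, 0.1128]
ee_rot: [-0.0, 0.998, -0.069, -0.0]
force: [-0.1, -0.8, -3.1]
finger_gap: 0.0449
grasp_force: 20.0
```

>>> drive_tool(moves=[[[0, 0, -20, 0, 1], [0, 0, -20, 0, 1], [0, 0, -8, 0, 1], [0, 0, 0, 0, 1], [0, 0, 0, 0, 1]]])

```text
time_s: 42.0
ee_pos: [0.4986, -0.0036, 0.0658]
ee_rot: [0.0, 0.997, -0.071, 0.001]
force: [0.1, -0.8, -2.9]
finger_gap: 0.045
grasp_force: 20.0
```

>>> drive_tool(moves=[[[0, 0, -3, 0, 1], [0, 0, 0, 0, 1]]])

```text
time_s: 42.25
ee_pos: [0.498, -0.0032, 0.0624]
ee_rot: [0.0, 0.998, -0.071, 0.0]
force: [-1.1, 0.3, -3.5]
finger_gap: 0.0451
grasp_force: 20.0
```

>>> drive_tool(moves=[[[0, 0, -1.3, 0, 1], [0, 0, 0, 0, 1]]])

```text
time_s: 42.5
ee_pos: [0.4983, -0.0031, 0.0616]
ee_rot: [0.0, 0.998, -0.07, 0.0]
force: [-1.7, -0.2, 3.3]
finger_gap: 0.0452
grasp_force: 20.0
```

>>> drive_tool(moves=[[[0, 0, -1, 0, 1], [0, 0, 0, 0, 1]]])

```text
time_s: 42.75
ee_pos: [0.4983, -0.0031, 0.0616]
ee_rot: [0.0, 0.998, -0.07, 0.001]
force: [-4.4, 0.3, 10.9]
finger_gap: 0.0449
grasp_force: 20.0
```

>>> drive_tool(moves=[[[0, 0, 2, 0, -0.3], [0, 0, 0, 0, -0.9], [0, 0, 0, 0, -1], [0, 0, 50, 0, -1], [0, 0, 60, 0, -1]]])

```text
time_s: 43.38
ee_pos: [0.497, -0.003, 0.1718]
ee_rot: [-0.0, 0.998, -0.071, -0.002]
force: [1.2, -0.9, -0.2]
finger_gap: 0.0919
grasp_force: 0.0
```

>>> drive_tool(moves=[[[0, 0, 60, 0, -1], [-30, 0, 20, 0, -1], [-40, -30, 0, 0, -1], [0, 0, 0, 0, -1], [0, 0, 0, 0, -1]]])

```text
time_s: 44.0
ee_pos: [0.4285, -0.033, 0.2518]
ee_rot: [-0.0, 0.997, -0.071, 0.0]
force: [0.7, -1.0, -0.2]
finger_gap: 0.094
grasp_force: 0.0
```

```bash
python3 - <<'E'
from cell import readout, viewer
import cv2,json,numpy as np
o=readout.get_obs();print(o['time_s'],o['ee_pos'])
n=viewer.get_image("side");a=n[140:290,235:395]
p=cv2.imread("pics/side0.png")[140:290,235:395]
cv2.imwrite("pics/end.png",np.hstack([cv2.resize(p,(400,375)),cv2.resize(a,(400,375))]))
E
```

```text
44.0 [ 0.42846777 -0.03304215  0.25183968]
```

View pics/end.png

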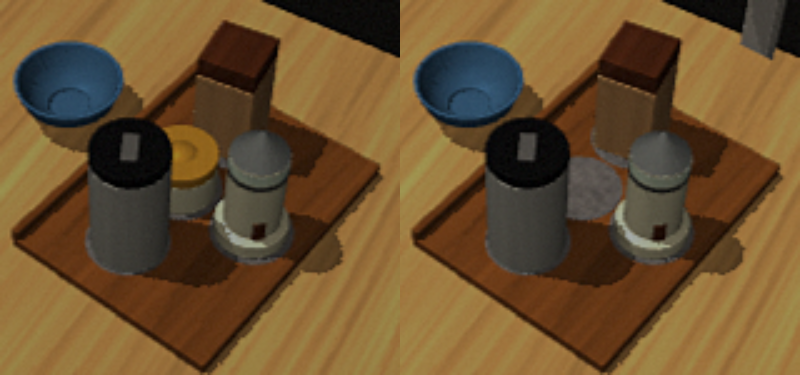

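The before and after views match to within a pixel or two: tumbler at (128,150) and (527,150), lighthouse at (260,130) and (660,130), caddy at (238,50) and (638,50). Handing in.

```bash
python3 -c "
from cell import ctrl
print(ctrl.close_job())"
```

```text
the job is handed in; nothing more can be done
None
```

I've handed the job in: the trinket box stands in the tray, and the lighthouse, tumbler and caddy are back on their starting spots (before/after pictures match to a pixel or two), with the bell and bowl left alone; the hand-in returned no verdict.

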